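# Hold the ball polisher's lid open

## Task

The pool-ball polisher has to be set to unload before its sprung lid is opened: first turn its red dial until the pointer is at the green dot. Then lift the lid by its orange handle and hold it open at 50 degrees, steady, and finish while still holding it there, because it shuts by itself if let go. Leave everything else on the bench where it is.

Things in the scene. Friction and masses are not known exactly. Their poses are not given: they have to be found in the camera images.
- polisher: Fixed low machine, 240 mm deep (x), 400 wide (y), 115 high; origin at the centre of its underside; front (-x) faces roughly the robot. Left (y -55 to 195 mm): grey well with six seated balls under the teal lid. Right (y -200 to -55): black deck with the dial. At the lid's left edge a thin steel arc, radius 100 about the hinge: its green bead meets the lid's underside at 50 degrees.
- dial (a joint): Angle of the red dial, rad: 0 when its white pointer points to the polisher's front (-x), growing clockwise from above, stops at 0 and 2.4. Small white dots at 0, 45 and 135 degrees; the larger green dot at 90 degrees (1.571), where the pointer points left at the lid. Friction (0.06 N m) holds it where it is left. Starts at 0.1 to 1.0.
- dial_grip (a point): On the dial's vertical axis, 152 mm above the table, at x -70, y -125 mm from the polisher's origin. Deck 37 mm below it. The dial: foot 76 mm across and 6 high, disc 52 across and 8 thick, on it an upright bar 49 long, 14 thick, 32 high, its top 7 mm above this point. The point's x axis lies along the bar; the white pointer is at the bar's -x end.
- lid (a joint): Opening angle of the lid in rad: 0 shut (level), growing as its front edge rises, stop at 1.5; 50 degrees is 0.873. Weight and a spring pull it shut from every angle.
- lid_hinge (a point): Middle of the hinge axis at the lid's far (+x) edge, level with its underside, 119 mm above the table; at x 115, y 70 mm from the polisher's origin. The axis is level, along the polisher's y. The point's frame turns with the lid: -x runs along the lid to its front edge. Lid: teal plate 235 (x) by 240 (y) by 10 mm, about 0.35 kg.
- lid_handle (a point): Orange tongue straight out from the middle of the lid's front edge, in its plane: 75 mm long (x), 24 wide (y), 16 thick (z). Origin: grip point, 275 mm from the hinge along the lid, 5 above its underside; 124 above the table when shut. Tongue ends 35 mm nearer the robot; lid edge and machine front are 40 mm behind. Free air below and beside. About 3 N lifts it. Axes as the polisher's when shut.
- chalk_a: Blue cue-chalk cube, 22 mm, on the back of the polisher's control deck; origin at the centre of its underside. Leave alone.
- chalk_b: Green cue-chalk cube, 22 mm, on the table left in front of the polisher; origin under its centre. Leave alone.
- mug: White mug, 82 mm across, 95 mm high, left of the polisher; origin under its centre. Leave alone.
- cleaner: Blue cleaner bottle, 60 mm across, 170 mm high, at the far left; origin under its centre. Leave alone.
- brush: Small brush lying on the table at the front right; origin at its middle, underneath. Leave alone.
- rack: Triangular wooden ball rack, sides about 290 mm, 50 mm high, lying on the right; origin at its centre, on the table. Leave alone.
- cue_ball_center (a point): Centre of the white cue ball, 57 mm across, inside the rack. Leave alone.
- red_ball_center (a point): Centre of the red ball, 57 mm across, inside the rack. Leave alone.

How it is judged:
By the outcome, as a careful person would: the job done as asked, in the order asked, and still so for the second after the job is handed in, while the arm keeps its last pose, push and grip.
It also fails if it takes over 48 s, if anything falls off the work surface, if the arm or the gripper's body presses on something with over 40 N, if the wrist force passes 120 N, or if a joint passes its speed limit or range.

## Robot

A 6-joint arm with a two-finger parallel gripper is mounted at the origin on the work surface. World frame = base frame: x ahead of the robot, y to its left, z up, the work surface at z = 0. Lengths are in m, angles in rad, forces in N, time in s.
With the tool pointing down it reaches from about 0.425 to 0.95 m from the base axis. Payload 3.5 kg.
Tool frame: the origin (TCP) lies midway between the tips of the shut fingers; the grasp point (between the pads) lies 19 mm behind it; z points along the fingers, y is the direction in which the jaws open and shut (so a half turn about z gives the same grasp; the last joint's range is limited). The gripper opens to 85 mm and grips with 20 to 120 N. Pads are 22 mm wide; open, the fingers measure 114 mm over their backs; the gripper's body (76 mm by 85 mm) begins 54 mm behind the grasp point. The pads swing forward as they close: fully open they stand 13 mm farther back than shut.
Start: joints at [-1.451, 0.286, 1.577, -0, 1.279, -0.15], TCP at [0.18, -0.651, 0.231] pointing down, gripper open.
Joint ranges: [-2.77, 2.77], [-0.9, 2.22], [0.21, 2.48], [-1.53, 4.67], [0.24, 2.81], [-2.84, 2.84]. Speed limits (rad/s): [2.79, 2.79, 3.14, 3.14, 3.14, 3.14].

## Interface

Orientations are given as a unit quaternion [x, y, z, w].
In Python, from plant import * gives the robot as it stands.
- The arm moves only by the shell command python3 -m jog 'ROWS' [FORCE]. ROWS is a JSON object of lists of equal length, an entry for each row: "travel": the shift along the world's x, y, z in mm, a list of three; "dr": the turn, a rotation vector about the world's x, y, z in degrees, a list of three; "jaw": the closure in counts, from 0 (fully open) to 255 (shut). In form: {"travel": [[x, y, z], ...], "dr": [[wx, wy, wz], ...], "jaw": [jaw, ...]}. A call has 1 to 5 rows; each row shifts and turns the commanded pose from where the row before left it; what a row does not reach is not made up. A row lasts 1/12 s, in which the tool goes at most 41.7 mm and 7.16 degrees, less where a joint would pass 70% of its speed; a pose out of reach is approached as far as the arm can. A call is refused whole if a number of a shift passes 41.7 or a number of a turn 7.16, either way. A call with a gripper value outside its range is refused whole. The fingers move at their own pace and stop on an object; FORCE is the grip in N (left out, the last holds). Time passes only in rows, so rows that do not move let the fingers close. It gives the time, the measured TCP pose, the force and the opening at its end, in the units of the state.
- get_state(): the state, without advancing time (a new reading comes with each control period).
- read_camera(name): name is "scene" or "top" or "wrist"; returns the picture (480x640x3 uint8, red, green, blue); there is no depth.
- camera_info(name): a dict with "K" (3x3 intrinsics, pixels), "k1" (the pictures are not rectified: a ray, as slopes to the right and down, at radius r is drawn at 1 + k1 r^2 times it, then the intrinsics apply), "R" (3x3) and "t" (3): a world point X has camera coordinates R X + t; the wrist camera has in their place "mount" (4x4, takes a point from camera to tool coordinates, whose origin is the TCP and whose axes are the flange's). Camera axes: x right, y down, z forward; pixel columns grow to the right and rows downward; lengths in m; the calibration is good to about 2 mm. A picture is of the moment at which its call begins: read the wrist's pose just before it. camera_info takes no time and is no camera call.
- sign_off(): hands the job in, once; it reports no verdict.
The state is a dict: "time": time; "qpos": joint angles; "dq": joint speeds; "joint_efforts": joint torques, N m; "eef_pos": TCP position; "tcp_rot": TCP orientation; "contact_force": force on the tool from outside, world axes, zero at the start; "wrist_torque": the same for the moment, N m; "opening": opening from 0.0 (shut) to 1.0 (fully open).
Only numpy, scipy, OpenCV 4.12 (cv2) and the standard library are available. Lean on these libraries where they do the work, as an engineer would, in place of code of your own. Each camera call takes 0.05 s, during which the arm holds its last target. There are 200 camera calls.

## Working session

There is one attempt and no reset: what is moved stays moved. The work goes in short steps, Python scripts to look and compute and a shell command to move; the robot and the scene stay as the last step left them, time stands still between calls to the robot, and variables do not carry over. Pictures are saved under pics/ and viewed, about 8 in all and at most 12, crops included, and the job is handed in when it is done.

```bash
ls; mkdir -p pics
python3 - <<'E'
from plant import *
import cv2
for n in ("top","scene"):
    cv2.imwrite(f"pics/{n}0.png",read_camera(n)[:,:,::-1])
    print(n,camera_info(n))
print(camera_info("wrist"))
print(get_state())
E
```

```text
pics
top {'K': array([[537.3200324 ,   0.        , 328.47481345],
       [  0.        , 537.3200324 , 235.90154304],
       [  0.        ,   0.        ,   1.        ]]), 'k1': 0.05396112392026289, 'R': array([[-0.02311703, -0.99972576, -0.00374198],
       [-0.99527544,  0.02336686, -0.09423793],
       [ 0.09429953,  0.0015458 , -0.99554267]]), 't': array([-0.00915974,  0.52044047,  1.40642341])}
scene {'K': array([[463.46236155,   0.        , 318.11762611],
       [  0.        , 463.46236155, 244.01527326],
       [  0.        ,   0.        ,   1.        ]]), 'k1': 0.014239317929774772, 'R': array([[ 0.35361002,  0.93527599, -0.01479105],
       [ 0.62341189, -0.24743005, -0.74171152],
       [-0.69736473,  0.25305571, -0.67055592]]), 't': array([-0.17137361, -0.23715481,  1.61945692])}
{'K': array([[359.6378973 ,   0.        , 324.19636138],
       [  0.        , 359.6378973 , 243.06203173],
       [  0.        ,   0.        ,   1.        ]]), 'k1': 0.017003041660546628, 'mount': array([[-4.29529642e-04, -9.53837541e-01, -3.00322760e-01,
         7.62886498e-02],
       [ 9.999988
[... 221 characters left out ...]
1.00000000e+00]])}
{'time': 0.1, 'qpos': array([-1.45098570e+00,  2.87114986e-01,  1.57805928e+00, -5.12020383e-05,
        1.27856530e+00, -1.50007643e-01]), 'dq': array([ 0.00172054, -0.00242972, -0.0025638 ,  0.0002082 , -0.000685  ,
        0.00109312]), 'joint_efforts': array([-3.35207151e-04, -4.07297301e+01, -2.93700582e+01, -2.10915082e-04,
        3.39794999e-03, -9.58143175e-06]), 'eef_pos': array([ 0.17986472, -0.64997336,  0.23004468]), 'tcp_rot': array([ 9.90911990e-01,  1.34507528e-01, -8.29793312e-06, -1.07370363e-03]), 'contact_force': array([ 0.50651954,  0.7125313 , -0.92905155]), 'wrist_torque': array([-0.02489611,  0.01960843, -0.01226193]), 'opening': 0.9983533807090149}
```

View pics/top0.png

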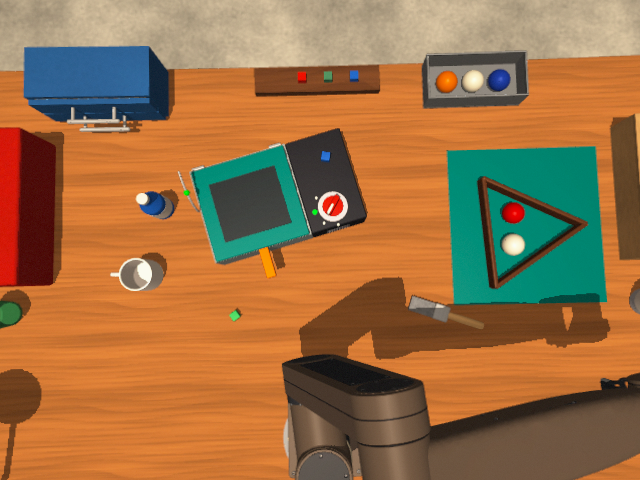

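View pics/scene0.png

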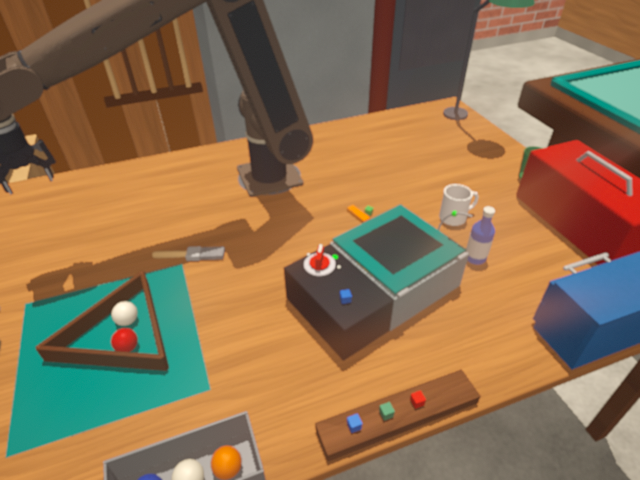

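```bash
cat > h.py <<'E'
import numpy as np, cv2
from plant import *
from scipy.spatial.transform import Rotation as Ro
def cam(n,st=None):
    c=camera_info(n)
    if n!="wrist": return c["K"],c["k1"],c["R"],c["t"]
    T=np.eye(4);T[:3,:3]=Ro.from_quat(st["tcp_rot"]).as_matrix();T[:3,3]=st["eef_pos"]
    W=np.linalg.inv(T@c["mount"]);return c["K"],c["k1"],W[:3,:3],W[:3,3]
def proj(C,X):
    K,k,R,t=C;return cv2.projectPoints(np.array(X,float).reshape(-1,3),cv2.Rodrigues(R)[0],t,K,np.array([k,0,0,0.]))[0][:,0]
def unproj(C,uv,z):
    K,k,R,t=C;p=cv2.undistortPoints(np.array(uv,float).reshape(-1,1,2),K,np.array([k,0,0,0.]))[:,0]
    d=np.c_[p,np.ones(len(p))]@R;o=-R.T@t;s=(np.broadcast_to(z,len(p))-o[2])/d[:,2]
    return o+d*s[:,None]
def P(pose,X):
    x,y,a=pose;X=np.array(X,float)/1000;c,s=np.cos(a),np.sin(a)
    return X@np.array([[c,s,0],[-s,c,0],[0,0,1]])+[x,y,0]
E
python3 - <<'E'
from h import *
from scipy.optimize import least_squares
C=cam("top")
M=[[-120,190,129],[115,190,129],[-120,-200,115],[120,-200,115],[-195,70,132]]
uv=np.array([[218,263],[191,172],[366,215],[340,129],[271,277]],float)
f=lambda p:(proj(C,P(p,M))-uv).ravel()
r=least_squares(f,[.7,.1,.2],loss="soft_l1");print(r.x,np.degrees(r.x[2]),r.fun.reshape(-1,2).round(1))
for n,X in dict(dial=[-70,-125,152],handle=[-160,70,124],hinge=[115,70,119]).items():print(n,P(r.x,[X]),proj(C,P(r.x,[X])))
i=cv2.imread("pics/top0.png")[125:285,175:375];cv2.imwrite("pics/crop.png",cv2.resize(i,None,fx=3.7,fy=3.7,interpolation=2))
E
```

```text
[0.61808384 0.10403029 0.27263465] 15.620814981053266 [[-1.5 -0.6]
 [-0.5  0.1]
 [ 1.8  2.1]
 [-0.3 -1.7]
 [ 1.   0.4]]
dial [[ 0.58432802 -0.03520169  0.152     ]] [[333.3789769  204.61424594]]
handle [[0.4451446  0.12836167 0.124     ]] [[268.3171565  263.78597919]]
hinge [[0.70998742 0.20241085 0.119     ]] [[237.69138496 159.30806647]]
```

View pics/crop.png

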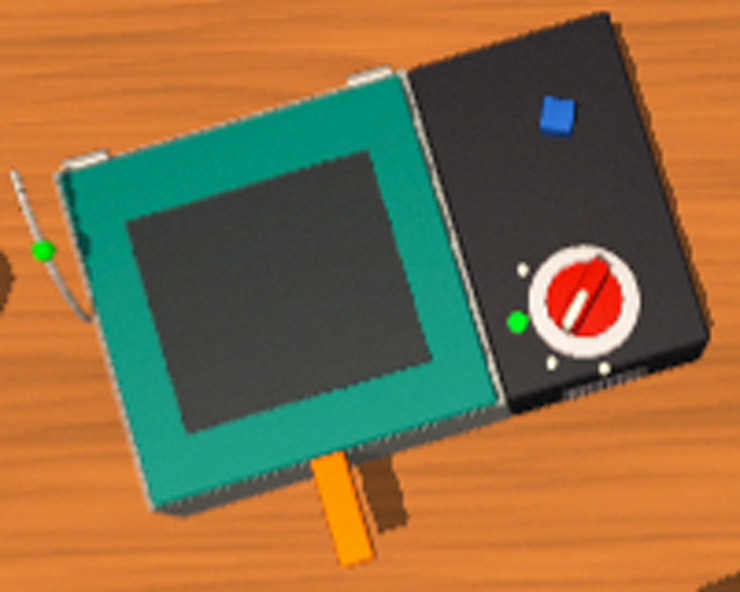

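The top view shows the dial at about (333,206) with its pointer near the 45° dot (about 42°), and the handle tip at about (271,276). The machine's yaw is about 15.6°. Next I move above the dial with the jaws across the bar.

```bash
cat > s.py <<'E'
from h import *
import json
s=get_state();R=Ro.from_quat(s["tcp_rot"])
open("log.txt","a").write(json.dumps([list(s["qpos"]),list(s["eef_pos"]),list(s["tcp_rot"])])+"\n")
y=R.as_matrix()
print("t",round(s["time"],2),"tcp",s["eef_pos"].round(4),"yaw_y",np.degrees(np.arctan2(y[1,1],y[0,1])).round(1),"z",y[:,2].round(3),"F",s["contact_force"].round(1),"M",s["wrist_torque"].round(2),"op",round(s["opening"],3),"q",s["qpos"].round(3))
E
python3 s.py
python3 -m jog '{"travel":[[20,31,5],[20,31,5],[20,31,5],[20,31,5],[20,31,5]],"dr":[[0,0,6.9],[0,0,6.9],[0,0,6.9],[0,0,6.9],[0,0,6.9]],"jaw":[0,0,0,0,0]}'; python3 s.py
python3 -m jog '{"travel":[[20,31,5],[20,31,5],[20,31,5],[20,31,5],[20,31,5]],"dr":[[0,0,6.9],[0,0,6.9],[0,0,6.9],[0,0,6.9],[0,0,6.9]],"jaw":[0,0,0,0,0]}'; python3 s.py
python3 -m jog '{"travel":[[20,31,5],[20,31,5],[20,31,5],[20,31,5],[20,31,5]],"dr":[[0,0,6.9],[0,0,6.9],[0,0,6.9],[0,0,6.9],[0,0,6.9]],"jaw":[0,0,0,0,0]}'; python3 s.py
python3 -m jog '{"travel":[[20,31,0],[20,31,0],[20,31,0],[20,31,0],[0,0,0]],"dr":[[0,0,6.9],[0,0,6.9],[0,0,6.9],[0,0,6.9],[0,0,6.9]],"jaw":[0,0,0,0,0]}'
python3 -m jog '{"travel":[[0,0,0],[0,0,0]],"dr":[[0,0,0],[0,0,0]],"jaw":[0,0]}'; python3 s.py
python3 - <<'E'
from h import *
import pickle
s=get_state();i=read_camera("wrist");C=cam("wrist",s);pickle.dump(C,open("w1.pkl","wb"))
cv2.imwrite("pics/w1.png",i[:,:,::-1])
p=[.61808,.10403,.27263]
print(proj(C,P(p,[[-70,-125,159],[-160,70,124]])))
E
```

```text
t 0.1 tcp [ 0.1799 -0.65    0.23  ] yaw_y -74.5 z [-0.     0.002 -1.   ] F [ 0.5  0.7 -0.9] M [-0.02  0.02 -0.01] op 0.998 q [-1.451  0.287  1.578 -0.     1.279 -0.15 ]
time: 0.52
eef_pos: [0.2804, -0.4937, 0.2557]
tcp_rot: [0.905, 0.425, 0.0, -0.001]
contact_force: [0.4, -0.5, 1.2]
opening: 1.0
t 0.52 tcp [ 0.2804 -0.4937  0.2557] yaw_y -39.7 z [-0.     0.001 -1.   ] F [ 0.4 -0.5  1.2] M [-0.04  0.01 -0.02] op 1.0 q [-1.233  0.033  1.818  0.     1.292 -0.54 ]
time: 0.93
eef_pos: [0.3804, -0.3387, 0.2811]
tcp_rot: [0.739, 0.674, 0.0, -0.0]
contact_force: [0.6, -0.6, 0.5]
opening: 1.005
t 0.93 tcp [ 0.3804 -0.3387  0.2811] yaw_y -5.2 z [-0.     0.001 -1.   ] F [ 0.6 -0.6  0.5] M [0.03 0.   0.02] op 1.005 q [-0.927 -0.121  1.92   0.     1.343 -0.836]
time: 1.35
eef_pos: [0.4804, -0.1837, 0.3062]
tcp_rot: [0.505, 0.863, -0.0, -0.0]
contact_force: [0.1, -0.6, 0.4]
opening: 0.998
t 1.35 tcp [ 0.4804 -0.1837  0.3062] yaw_y 29.3 z [-0.  0. -1.] F [ 0.1 -0.6  0.4] M [-0.01 -0.03  0.02] op 0.998 q [-0.563 -0.124  1.878 -0.     1.388 -1.074]
time: 1.77
eef_pos: [0.5617, -0.0565, 0.3056]
tcp_rot: [0.224, 0.975, 0.001, -0.0]
contact_force: [-0.7, -0.9, 0.7]
opening: 1.003
time: 1.93
eef_pos: [0.5597, -0.0613, 0.3057]
tcp_rot: [0.231, 0.973, -0.0, -0.001]
contact_force: [0.6, 0.5, -0.6]
opening: 1.003
t 1.93 tcp [ 0.5597 -0.0613  0.3057] yaw_y 63.3 z [-0.001  0.    -1.   ] F [ 0.6  0.5 -0.6] M [0.03 0.01 0.01] op 1.003 q [-0.289 -0.009  1.77  -0.     1.382 -1.394]
[[365.37492263 239.58317917]
 [479.78456274 -23.22036305]]
```

View pics/w1.png

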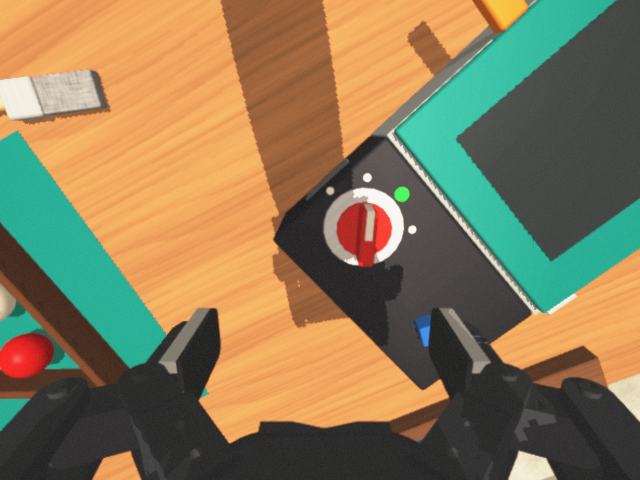

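The wrist view shows the dial's foot centred at about (364,228), the bar running from (371,205) at the pointer to (367,264), the green dot at (402,194) and the deck corners in view. I refit the machine pose with both cameras.

Run:
```python
from h import *
import pickle,json
from scipy.optimize import least_squares
C=cam("top");W=pickle.load(open("w1.pkl","rb"))
M=[[-120,190,129],[115,190,129],[-120,-200,115],[120,-200,115],[-195,70,132],[-70,-125,121]]
uv=np.array([[216.3,262.5],[190.5,171.5],[366,216],[339.5,128.5],[271.4,276.5],[333,206.3]])
Mw=[[-120,-200,115],[120,-200,115],[-120,-50,129],[115,-50,129],[-70,-125,121]]
uw=np.array([[275,240],[424,388],[392,131],[543,312],[364,228]],float)
f=lambda p:np.r_[(proj(C,P(p,M))-uv).ravel(),.7*(proj(W,P(p,Mw))-uw).ravel()]
r=least_squares(f,[.62,.1,.27],loss="soft_l1");print(r.x,np.degrees(r.x[2]),f(r.x).reshape(-1,2).round(1).tolist())
for n,X in dict(dial=[-70,-125,152],handle=[-160,70,124],hinge=[115,70,119]).items():print(n,P(r.x,[X]))
d=unproj(W,[[364,228]],.121);print("dial foot from wrist",d, "top",unproj(C,[[333,206.3]],.121))
e=unproj(W,[[371,205],[367,264],[402,194]],[.159,.159,.116]);print("bar ends",e,"dir",np.degrees(np.arctan2(*(e[0]-e[1])[1::-1])),"green dir",np.degrees(np.arctan2(*(e[2]-d[0])[1::-1])),"bar mid",(e[0]+e[1])/2)
# kinematics fit
A=[];b=[]
for l in open("log.txt"):
    q,p,_=json.loads(l);a,c,s=q[1],q[1]+q[2],q[1]+q[2]+q[4]
    y0=p[0]*-np.sin(q[0])+p[1]*np.cos(q[0]);x0=p[0]*np.cos(q[0])+p[1]*np.sin(q[0])
    A+=[[np.sin(a),np.sin(c),0],[np.cos(a),np.cos(c),1]];b+=[x0,p[2]];print("lateral",y0)
print(np.linalg.lstsq(np.array(A),np.array(b),rcond=None)[:2])
i=cv2.imread("pics/w1.png")[175:285,300:440];cv2.imwrite("pics/c2.png",cv2.resize(i,None,fx=5,fy=5,interpolation=2))
```

```text
[0.61852754 0.10601818 0.27620039] 15.825116679250087 [[-0.4, -0.0], [-0.9, 0.7], [1.1, 0.6], [-0.8, -1.6], [0.0, 0.7], [-0.4, -0.1], [-3.5, 0.1], [-0.6, 3.3], [0.7, -0.6], [1.3, 1.5], [-0.6, -0.1]]
dial [[ 0.5852684  -0.03333328  0.152     ]]
handle [[0.44550263 0.12973275 0.124     ]]
hinge [[0.71007973 0.20472581 0.119     ]]
dial foot from wrist [[ 0.58568475 -0.03267028  0.121     ]] top [[ 0.58486446 -0.03443451  0.121     ]]
bar ends [[ 0.55964008 -0.01879155  0.159     ]
 [ 0.60481483 -0.04311563  0.159     ]
 [ 0.57336348  0.01235295  0.116     ]] dir 151.70001889169885 green dir 105.30509705788896 bar mid [ 0.58222746 -0.03095359  0.159     ]
lateral 0.10088777650879949
lateral 0.10093598386322716
lateral 0.10092274785792724
lateral 0.10089020715781422
lateral 0.10080676385188304
(array([ 0.43708104,  0.56735009, -0.02435876]), array([1.96286828e-06]))
```

View pics/c2.png

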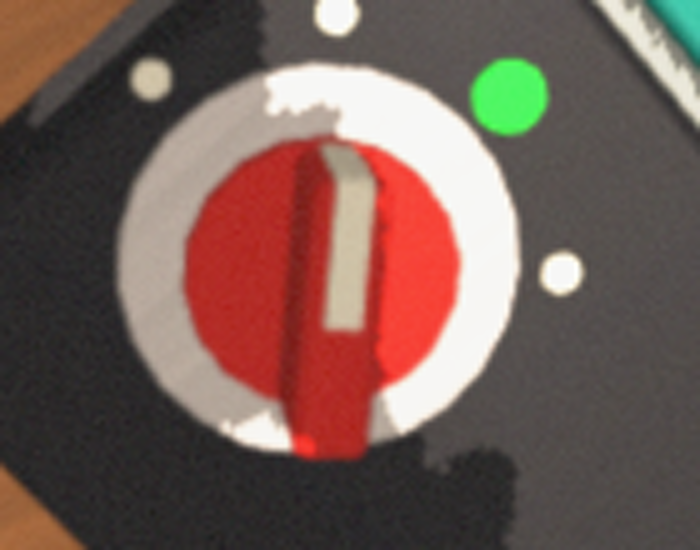

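```bash
python3 -m jog '{"travel":[[13,14,0],[12.8,14,0],[0,0,-35],[0,0,-35],[0,0,-35]],"dr":[[0,0,-1.8],[0,0,0],[0,0,0],[0,0,0],[0,0,0]],"jaw":[0,0,0,0,0]}' >/dev/null
python3 -m jog '{"travel":[[0,0,-25],[0,0,-20],[0,0,-20],[0,0,0],[0,0,0]],"dr":[[0,0,0],[0,0,0],[0,0,0],[0,0,0],[0,0,0]],"jaw":[0,0,0,0,0]}' >/dev/null; python3 s.py
python3 - <<'E'
from h import *
cv2.imwrite("pics/w2.png",read_camera("wrist")[:,:,::-1])
E
```

```text
t 2.82 tcp [ 0.5846 -0.0345  0.1353] yaw_y 61.5 z [-0.003  0.001 -1.   ] F [-0.   0.8 -1.1] M [ 0.04 -0.01  0.02] op 1.003 q [-0.232  0.191  1.876 -0.     1.078 -1.305]
```

View pics/w2.png

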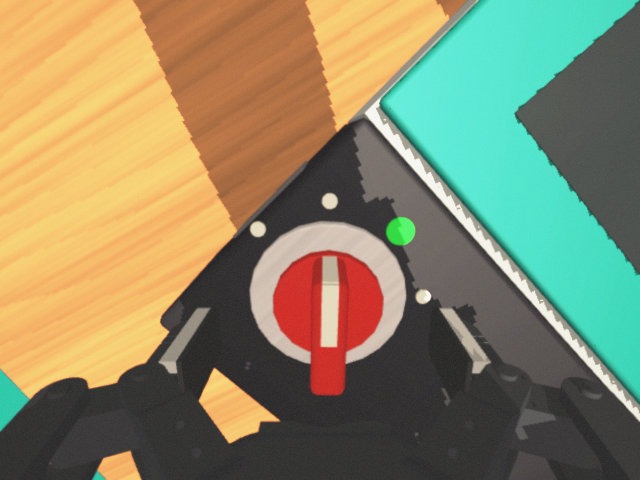

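The bar stands upright in the picture at column 329, midway between the pads. I close on it.

```bash
python3 -m jog '{"travel":[[0,0,0],[0,0,0],[0,0,0],[0,0,0],[0,0,0]],"dr":[[0,0,0],[0,0,0],[0,0,0],[0,0,0],[0,0,0]],"jaw":[255,255,255,255,255]}' 40 >/dev/null;python3 s.py
python3 -m jog '{"travel":[[0,0,0],[0,0,0],[0,0,0],[0,0,0],[0,0,0]],"dr":[[0,0,0],[0,0,0],[0,0,0],[0,0,0],[0,0,0]],"jaw":[255,255,255,255,255]}' >/dev/null;python3 s.py
```

```text
t 3.28 tcp [ 0.586  -0.0336  0.137 ] yaw_y 61.7 z [ 0.001 -0.    -1.   ] F [-1.  -0.2  0. ] M [ 0.01 -0.    0.05] op 0.297 q [-0.23   0.189  1.874 -0.     1.077 -1.306]
t 3.7 tcp [ 0.5859 -0.0334  0.1368] yaw_y 61.7 z [ 0.  0. -1.] F [-1.2  0.5  4.7] M [0.18 0.11 0.  ] op 0.15 q [-0.23   0.19   1.874  0.     1.077 -1.306]
```

```bash
python3 -m jog '{"travel":[[0,0,0],[0,0,0],[0,0,0],[0,0,0],[0,0,0]],"dr":[[0,0,-4.6],[0,0,-4.6],[0,0,-4.6],[0,0,-4.6],[0,0,-4.6]],"jaw":[255,255,255,255,255]}' >/dev/null;python3 s.py
python3 -m jog '{"travel":[[0,0,0],[0,0,0],[0,0,0],[0,0,0],[0,0,0]],"dr":[[0,0,-4.6],[0,0,-4.6],[0,0,-4.6],[0,0,-4.6],[0,0,-4.6]],"jaw":[255,255,255,255,255]}' >/dev/null;python3 s.py
python3 -m jog '{"travel":[[0,0,0],[0,0,0],[0,0,0]],"dr":[[0,0,0],[0,0,0],[0,0,0]],"jaw":[255,255,255]}' >/dev/null;python3 s.py
python3 - <<'E'
from h import *
import pickle
pickle.dump(cam("wrist",get_state()),open("w3.pkl","wb"));cv2.imwrite("pics/w3.png",read_camera("wrist")[:,:,::-1])
E
```

```text
t 4.12 tcp [ 0.586  -0.0333  0.1368] yaw_y 38.4 z [ 0.001  0.    -1.   ] F [0.  1.2 3.4] M [0.26 0.16 0.11] op 0.154 q [-0.23   0.19   1.874  0.     1.077 -0.901]
t 4.53 tcp [ 0.5861 -0.0333  0.1368] yaw_y 15.4 z [ 0.001  0.    -1.   ] F [-0.1  1.2  3.1] M [0.23 0.05 0.05] op 0.156 q [-2.300e-01  1.900e-01  1.874e+00  1.000e-03  1.077e+00 -5.000e-01]
t 4.78 tcp [ 0.5861 -0.0333  0.1368] yaw_y 15.7 z [ 0.001  0.001 -1.   ] F [0.1 2.9 4.5] M [ 0.39  0.08 -0.02] op 0.157 q [-2.300e-01  1.900e-01  1.874e+00  1.000e-03  1.077e+00 -5.050e-01]
```

View pics/w3.png

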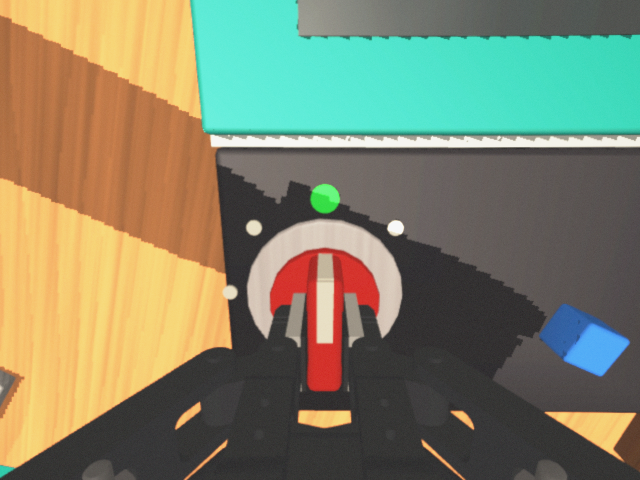

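The pointer is exactly on the green dot at (325,198). I release, lift, and go above the handle.

```bash
python3 -m jog '{"travel":[[0,0,0],[0,0,0],[0,0,0],[0,0,0],[0,0,0]],"dr":[[0,0,0],[0,0,0],[0,0,0],[0,0,0],[0,0,0]],"jaw":[0,0,0,0,0]}' >/dev/null;python3 s.py
python3 -m jog '{"travel":[[0,0,20],[0,0,30],[0,0,30],[0,0,35],[0,0,0]],"dr":[[0,0,0],[0,0,0],[0,0,0],[0,0,0],[0,0,0]],"jaw":[0,0,0,0,0]}' >/dev/null;python3 s.py
python3 - <<'E'
from h import *
cv2.imwrite("pics/w4.png",read_camera("wrist")[:,:,::-1])
E
python3 -m jog '{"travel":[[-10.8,12.5,0],[-10.8,12.5,0],[-10.8,12.5,0],[-10.8,12.5,0],[-10.8,12.5,0]],"dr":[[0,0,6.9],[0,0,6.9],[0,0,6.9],[0,0,6.9],[0,0,6.9]],"jaw":[0,0,0,0,0]}' >/dev/null;python3 s.py
python3 -m jog '{"travel":[[-10.8,12.5,0],[-10.8,12.5,0],[-10.8,12.5,0],[-10.8,12.5,0],[-10.8,12.5,0]],"dr":[[0,0,6.9],[0,0,6.9],[0,0,6.9],[0,0,6.9],[0,0,6.9]],"jaw":[0,0,0,0,0]}' >/dev/null;python3 s.py
python3 -m jog '{"travel":[[-10.8,12.5,0],[-10.8,12.5,0],[-10.8,12.5,0],[0,0,0],[0,0,0]],"dr":[[0,0,6.9],[0,0,6.9],[0,0,6.9],[1.7,-6.0,0],[1.7,-6.0,0]],"jaw":[0,0,0,0,0]}' >/dev/null;python3 s.py
python3 -m jog '{"travel":[[0,0,0],[0,0,0]],"dr":[[0,0,0],[0,0,0]],"jaw":[0,0]}' >/dev/null;python3 s.py
python3 - <<'E'
from h import *
import pickle
s=get_state();C=cam("wrist",s);pickle.dump(C,open("w5.pkl","wb"));cv2.imwrite("pics/w5.png",read_camera("wrist")[:,:,::-1])
p=[.61853,.10602,.2762];print(proj(C,P(p,[[-195,58,132],[-195,82,132],[-120,58,132],[-120,82,132]])))
E
```

```text
t 5.25 tcp [ 0.5854 -0.0337  0.1358] yaw_y 15.7 z [-0.001 -0.    -1.   ] F [0.6 0.1 0.9] M [-0.01 -0.04 -0.  ] op 0.851 q [-0.23   0.191  1.875 -0.     1.076 -0.504]
t 5.67 tcp [ 0.5894 -0.0345  0.2603] yaw_y 15.7 z [ 0.014 -0.003 -1.   ] F [0.5 0.1 2.4] M [-0.02 -0.02  0.01] op 1.002 q [-0.23   0.072  1.769 -0.     1.286 -0.503]
t 6.13 tcp [0.5305 0.0294 0.2496] yaw_y 50.5 z [-0.003  0.    -1.   ] F [ 0.7 -0.   0.5] M [-0.03 -0.05 -0.03] op 1.003 q [-0.136 -0.046  1.907 -0.     1.283 -1.017]
t 6.55 tcp [0.4764 0.0919 0.2497] yaw_y 85.0 z [-0.003 -0.    -1.   ] F [0.4 0.1 0.1] M [-0.03 -0.04 -0.  ] op 1.0 q [-0.019 -0.156  2.009 -0.     1.292 -1.502]
t 6.97 tcp [0.4453 0.1297 0.2502] yaw_y 105.5 z [ 0.21   0.06  -0.976] F [-0.2 -0.   0.4] M [-0.06  0.14 -0.  ] op 1.003 q [ 0.035 -0.352  2.175  0.059  1.105 -1.827]
t 7.13 tcp [0.444  0.1287 0.25  ] yaw_y 105.4 z [ 0.205  0.058 -0.977] F [ 0.6  0.2 -0.1] M [-0.07  0.08 -0.02] op 0.998 q [ 0.034 -0.352  2.175  0.057  1.111 -1.825]
[[306.2277604  160.26751872]
 [341.49650248 159.92963223]
 [309.44280465 254.25515143]
 [340.0346868  253.97314209]]
```

View pics/w5.png

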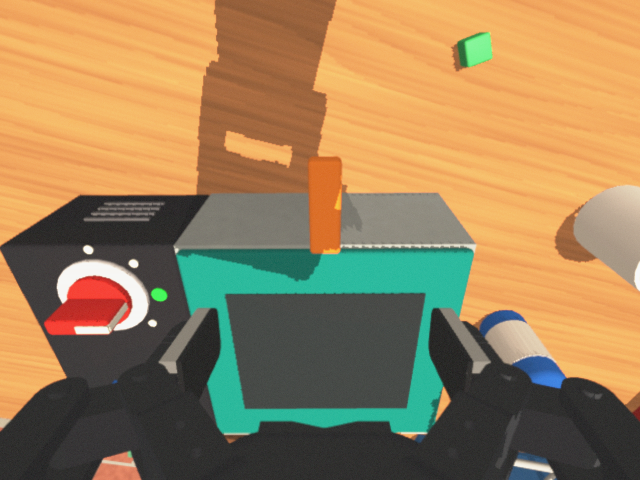

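View pics/w4.png

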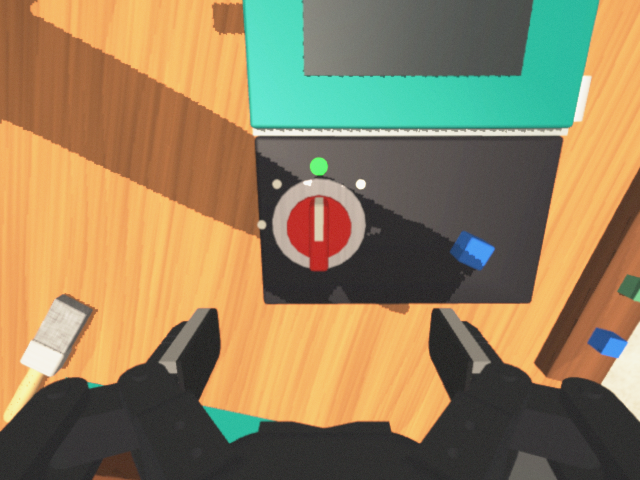

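The handle tip shows at (308–341,157), within 3 px of the prediction, and the dial stays on green after release. Next I check which tilts the arm can reach along the lid's path.

Run:
```python
from h import *
import json
A=[];b=[]
for l in open("log.txt"):
    q,p,r=json.loads(l);z=Ro.from_quat(r).as_matrix()[:,2];a,c=q[1],q[1]+q[2];c1,s1=np.cos(q[0]),np.sin(q[0])
    u=np.array([c1,s1,0]);w=.437081*np.sin(a)+.56735*np.sin(c)
    wc=u*w+np.array([-s1,c1,0])*.1009+[0,0,.437081*np.cos(a)+.56735*np.cos(c)]
    for k in range(3): A.append([z[k],float(k==2)]);b.append(p[k]-wc[k])
x,res,*_=np.linalg.lstsq(np.array(A),np.array(b),rcond=None);L3,h=x;print("L3,h",x,np.sqrt(res/len(b)))
p=[.61853,.10602,.2762];Rp=Ro.from_euler("z",p[2]).as_matrix()
for a0 in (0,12,20,25,35,45):
  for t in (0,25,50):
    T=np.radians(t);g=P(p,[[115-275*np.cos(T)+5*np.sin(T),70,119+275*np.sin(T)+5*np.cos(T)]])[0]
    al=np.radians(a0-t);z=Rp@[np.sin(al),0,-np.cos(al)];tcp=g+.019*z;w=tcp-L3*z
    r=np.hypot(w[0],w[1]);r=np.sqrt(r*r-.1009**2);D=np.hypot(r,w[2]-h);q3=np.arccos((D*D-.437081**2-.56735**2)/(2*.437081*.56735))
    q2=np.arctan2(r,w[2]-h)-np.arctan2(.56735*np.sin(q3),.437081+.56735*np.cos(q3))
    print(a0,t,"tcp",tcp.round(4),"q2,q3",round(q2,2),round(q3,2),"~q5",round(np.pi-al-q2-q3,2))
```

```text
L3,h [0.23936037 0.21524015] [0.00158119]
0 0 tcp [0.4455 0.1297 0.105 ] q2,q3 -0.05 2.2 ~q5 1.0
0 25 tcp [0.4646 0.1351 0.2225] q2,q3 0.11 1.84 ~q5 1.63
0 50 tcp [0.5297 0.1536 0.3207] q2,q3 0.42 1.4 ~q5 2.19
12 0 tcp [0.4493 0.1308 0.1054] q2,q3 -0.16 2.31 ~q5 0.79
12 25 tcp [0.4682 0.1362 0.2212] q2,q3 0.0 1.93 ~q5 1.44
12 50 tcp [0.5324 0.1544 0.3179] q2,q3 0.33 1.46 ~q5 2.02
20 0 tcp [0.4518 0.1315 0.1061] q2,q3 -0.23 2.38 ~q5 0.64
20 25 tcp [0.4707 0.1369 0.2208] q2,q3 -0.08 1.99 ~q5 1.31
20 50 tcp [0.5346 0.155  0.3164] q2,q3 0.26 1.51 ~q5 1.89
25 0 tcp [0.4532 0.1319 0.1068] q2,q3 -0.27 2.42 ~q5 0.55
25 25 tcp [0.4723 0.1373 0.2208] q2,q3 -0.12 2.03 ~q5 1.23
25 50 tcp [0.536  0.1554 0.3157] q2,q3 0.22 1.55 ~q5 1.81
35 0 tcp [0.456  0.1327 0.1084] q2,q3 -0.34 2.51 ~q5 0.35
35 25 tcp [0.4755 0.1382 0.221 ] q2,q3 -0.22 2.12 ~q5 1.06
35 50 tcp [0.539  0.1562 0.3145] q2,q3 0.13 1.62 ~q5 1.65
45 0 tcp [0.4584 0.1334 0.1106] q2,q3 -0.38 2.6 ~q5 0.14
45 25 tcp [0.4786 0.1391 0.2219] q2,q3 -0.31 2.21 ~q5 0.89
45 50 tcp [0.5421 0.1571 0.3139] q2,q3 0.04 1.71 ~q5 1.48
```

Everything is reachable with the tool turning along with the lid from the present 12° tilt. I go down and grip.

```bash
python3 -m jog '{"travel":[[5,2,-30],[0,0,-35],[0,0,-35],[0,0,-25],[0,0,-20]],"dr":[[0,0,0.3],[0,0,0],[0,0,0],[0,0,0],[0,0,0]],"jaw":[0,0,0,0,0]}' >/dev/null;python3 s.py
python3 -m jog '{"travel":[[0,0,0],[0,0,0]],"dr":[[0,0,0],[0,0,0]],"jaw":[0,0]}' >/dev/null;python3 s.py
python3 -m jog '{"travel":[[0,0,0],[0,0,0],[0,0,0],[0,0,0],[0,0,0]],"dr":[[0,0,0],[0,0,0],[0,0,0],[0,0,0],[0,0,0]],"jaw":[255,255,255,255,255]}' 60 >/dev/null;python3 s.py
python3 -m jog '{"travel":[[0,0,0],[0,0,0],[0,0,0],[0,0,0],[0,0,0]],"dr":[[0,0,0],[0,0,0],[0,0,0],[0,0,0],[0,0,0]],"jaw":[255,255,255,255,255]}' >/dev/null;python3 s.py
python3 - <<'E'
from h import *
cv2.imwrite("pics/w6.png",read_camera("wrist")[:,:,::-1])
E
```

```text
t 7.6 tcp [0.4497 0.1307 0.1034] yaw_y 105.7 z [ 0.202  0.059 -0.977] F [-0.6 -0.5 -0.8] M [0.   0.11 0.01] op 0.999 q [ 0.037 -0.145  2.297  0.073  0.785 -1.853]
t 7.77 tcp [0.4503 0.1308 0.1053] yaw_y 105.7 z [ 0.204  0.06  -0.977] F [0.  0.3 0.8] M [-0.03  0.08 -0.  ] op 0.999 q [ 0.037 -0.147  2.295  0.073  0.788 -1.853]
t 8.18 tcp [0.4509 0.131  0.1074] yaw_y 105.7 z [ 0.209  0.06  -0.976] F [-0.6  0.2 -0.8] M [-0.04  0.12  0.  ] op 0.298 q [ 0.038 -0.152  2.296  0.074  0.786 -1.853]
t 8.6 tcp [0.4508 0.1311 0.1068] yaw_y 105.7 z [ 0.209  0.06  -0.976] F [-1.3  2.3  2.7] M [ 0.22 -0.06 -0.05] op 0.269 q [ 0.038 -0.151  2.296  0.074  0.786 -1.853]
```

View pics/w6.png

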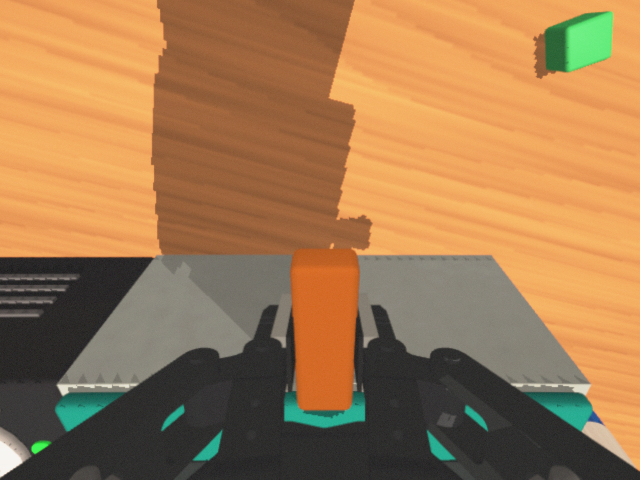

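The tongue is centred between the pads, with the lid edge clear. I work out the arc rows.

Run:
```python
import numpy as np
from h import *
a=.2762;H=np.array([.7101,.2047,.119]);v=(np.array([.4508,.1311,.1068])-H)*1000
ax=np.array([-np.sin(a),np.cos(a),0])
pts=[Ro.from_rotvec(ax*np.radians(t)).apply(v) for t in np.arange(0,50.1,2.5)]
d=np.diff(pts,axis=0);e=np.zeros(3)
for k in d: o=(k+e).round(1);e=k+e-o;print(o.tolist())
print("end",pts[-1]/1000+H,"dr",2.5*ax)
```

```text
[-0.3, -0.1, 11.8]
[0.3, 0.1, 11.7]
[0.7, 0.2, 11.8]
[1.2, 0.3, 11.7]
[1.7, 0.5, 11.6]
[2.2, 0.6, 11.6]
[2.7, 0.8, 11.4]
[3.1, 0.9, 11.3]
[3.6, 1.0, 11.2]
[4.1, 1.2, 11.0]
[4.6, 1.3, 10.7]
[5.0, 1.4, 10.6]
[5.4, 1.5, 10.3]
[5.9, 1.7, 10.1]
[6.2, 1.8, 9.8]
[6.7, 1.9, 9.5]
[7.1, 2.0, 9.2]
[7.5, 2.1, 8.9]
[7.8, 2.2, 8.5]
[8.1, 2.3, 8.1]
end [0.53444328 0.15480824 0.31763992] dr [-0.68175413  2.40524662  0.        ]
```

```bash
python3 -m jog '{"travel":[[-0.3,-0.1,11.8],[0.3,0.1,11.7],[0.7,0.2,11.8],[1.2,0.3,11.7],[1.7,0.5,11.6]],"dr":[[-0.68,2.4,0],[-0.68,2.4,0],[-0.68,2.4,0],[-0.68,2.4,0],[-0.68,2.4,0]],"jaw":[255,255,255,255,255]}' >/dev/null;python3 s.py
python3 -m jog '{"travel":[[2.2,0.6,11.6],[2.7,0.8,11.4],[3.1,0.9,11.3],[3.6,1,11.2],[4.1,1.2,11]],"dr":[[-0.68,2.4,0],[-0.68,2.4,0],[-0.68,2.4,0],[-0.68,2.4,0],[-0.68,2.4,0]],"jaw":[255,255,255,255,255]}' >/dev/null;python3 s.py
python3 -m jog '{"travel":[[4.6,1.3,10.7],[5,1.4,10.6],[5.4,1.5,10.3],[5.9,1.7,10.1],[6.2,1.8,9.8]],"dr":[[-0.68,2.4,0],[-0.68,2.4,0],[-0.68,2.4,0],[-0.68,2.4,0],[-0.68,2.4,0]],"jaw":[255,255,255,255,255]}' >/dev/null;python3 s.py
```

```text
t 9.07 tcp [0.4541 0.1321 0.1648] yaw_y 105.6 z [-0.001  0.001 -1.   ] F [ 2.7  0.7 -2. ] M [ 0.36 -0.74 -0.1 ] op 0.268 q [ 6.700e-02 -1.010e-01  2.120e+00  1.000e-03  1.123e+00 -1.777e+00]
t 9.48 tcp [0.4694 0.1363 0.2209] yaw_y 105.6 z [-0.211 -0.059 -0.976] F [-0.1  0.3 -1.6] M [ 0.27 -0.55 -0.08] op 0.271 q [ 0.095  0.01   1.917 -0.039  1.432 -1.739]
t 9.9 tcp [0.4963 0.1438 0.2729] yaw_y 105.6 z [-0.41  -0.115 -0.905] F [-2.8 -1.7  1.2] M [ 0.1  -0.25 -0.02] op 0.271 q [ 0.118  0.16   1.693 -0.067  1.724 -1.721]
```

Forces are low and it tracks well. On to 50°.

```bash
python3 -m jog '{"travel":[[6.7,1.9,9.5],[7.1,2,9.2],[7.5,2.1,8.9],[7.8,2.2,8.5],[8.1,2.3,8.1]],"dr":[[-0.68,2.4,0],[-0.68,2.4,0],[-0.68,2.4,0],[-0.68,2.4,0],[-0.68,2.4,0]],"jaw":[255,255,255,255,255]}' >/dev/null;python3 s.py
python3 -m jog '{"travel":[[0,0,0],[0,0,0],[0,0,0],[0,0,0]],"dr":[[0,0,0],[0,0,0],[0,0,0],[0,0,0]],"jaw":[255,255,255,255]}' >/dev/null;python3 s.py
python3 - <<'E'
from h import *
s=get_state();p=[.61853,.10602,.2762];Rp=Ro.from_euler("z",p[2]).as_matrix()
R=Ro.from_quat(s["tcp_rot"]).as_matrix();z=Rp.T@R[:,2];print("tilt",np.degrees(np.arctan2(z[0],-z[2])))
g=Rp.T@(s["eef_pos"]-.019*R[:,2]-[p[0],p[1],0])*1000-[115,70,119];print("rel hinge",g,"angle",np.degrees(np.arctan2(g[2],-g[0])-np.arctan2(5,275)),np.hypot(g[0],g[2]))
C=cam("top");T=np.radians(50)
for n in("scene","top"):cv2.imwrite(f"pics/{n}1.png",read_camera(n)[:,:,::-1])
for t in (45,50,55):
  T=np.radians(t)
  X=P(p,[[115-r*np.cos(T)+k*np.sin(T),70+y,119+r*np.sin(T)+k*np.cos(T)] for r,k,y in((235,10,120),(235,10,-120),(100,0,120))]);print(t,proj(C,X).round(1).tolist(),proj(cam("scene"),X).round(1).tolist())
a=cv2.imread("pics/top1.png")[130:310,170:340];b=cv2.imread("pics/scene1.png")[170:330,320:480]
cv2.imwrite("pics/end.png",np.hstack([cv2.resize(a,(400,424),interpolation=2),cv2.resize(b,(400,424),interpolation=2)]))
E
```

```text
t 10.32 tcp [0.5337 0.1542 0.3179] yaw_y 105.6 z [-0.589 -0.166 -0.791] F [-3.3 -1.9  2.7] M [ 0.1  -0.01  0.05] op 0.268 q [ 0.137  0.336  1.452 -0.093  2.006 -1.717]
t 10.65 tcp [0.5334 0.1541 0.3176] yaw_y 105.6 z [-0.587 -0.165 -0.792] F [-4.5 -2.2  3. ] M [-0.05  0.27  0.07] op 0.266 q [ 0.137  0.334  1.454 -0.092  2.003 -1.717]
tilt -37.58531592126691
rel hinge [-172.22522309   -0.52144391  213.6646937 ] angle 50.08769293598128 274.43419757977904
45 [[190.1, 225.5], [296.5, 193.2], [191.1, 194.9]] [[428.6, 163.6], [352.4, 199.8], [449.1, 214.6]]
50 [[186.5, 217.8], [294.0, 185.3], [189.7, 191.9]] [[434.3, 161.6], [357.3, 198.3], [451.5, 214.0]]
55 [[182.8, 209.6], [291.3, 176.8], [188.3, 188.7]] [[440.4, 160.3], [362.6, 197.6], [454.1, 213.7]]
```

View pics/end.png

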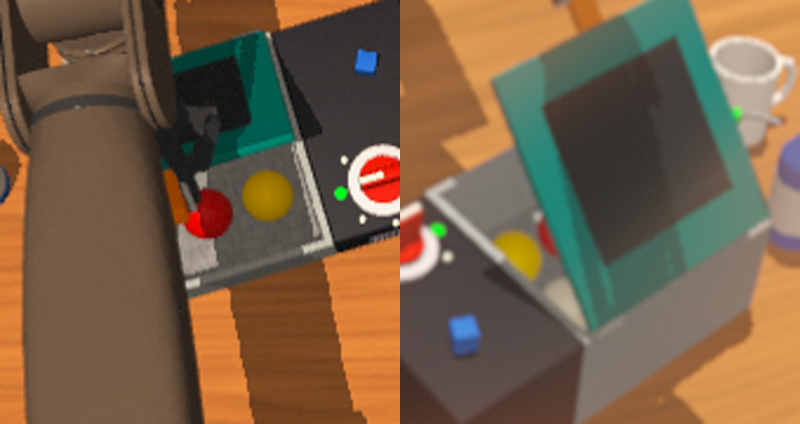

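Both views show the lid open with the yellow and red balls visible. The lid corner is at scene (358,199), against (357.3,198.3) predicted for 50°, and the dial is still on green. For a last check I overlay the predicted outline at 47, 50 and 53°.

```bash
python3 s.py
python3 - <<'E'
from h import *
p=[.61853,.10602,.2762];out=[]
for n,(x0,y0,w,h) in dict(top=(255,165,60,60),scene=(335,155,140,105)).items():
    C=cam(n);f=400/w;i=cv2.imread(f"pics/{n}1.png")[y0:y0+h,x0:x0+w];i=cv2.resize(i,None,fx=f,fy=f,interpolation=2)
    for t,col in((47,(255,0,255)),(50,(255,255,255)),(53,(0,255,255))):
        T=np.radians(t)
        for k in ((0,10) if n=="top" else (10,)):
            X=P(p,[[115-r*np.cos(T)+k*np.sin(T),70+y,119+r*np.sin(T)+k*np.cos(T)] for r,y in((0,-120),(235,-120),(235,120),(0,120))])
            cv2.polylines(i,[((proj(C,X)-[x0,y0]+.5)*f).round().astype(int)],n!="top",col,1)
    out.append(i[:400] if i.shape[0]>=400 else cv2.copyMakeBorder(i,0,400-i.shape[0],0,0,0))
cv2.imwrite("pics/ov.png",np.hstack(out))
E
```

```text
t 10.75 tcp [0.5333 0.1541 0.3176] yaw_y 105.6 z [-0.587 -0.165 -0.793] F [-4.6 -1.7  4.1] M [0.05 0.27 0.  ] op 0.264 q [ 0.137  0.334  1.454 -0.092  2.003 -1.717]
```

View pics/ov.png

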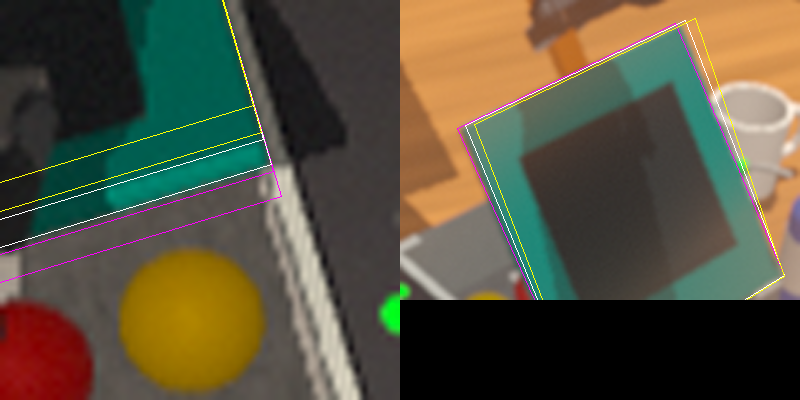

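In the top view the 50° outline (white) lies right on the lid's edge, while 47° and 53° miss it clearly. I check that it is steady and hand in.

```bash
python3 -m jog '{"travel":[[0,0,0],[0,0,0],[0,0,0],[0,0,0],[0,0,0]],"dr":[[0,0,0],[0,0,0],[0,0,0],[0,0,0],[0,0,0]],"jaw":[255,255,255,255,255]}' >/dev/null;python3 s.py
python3 -m jog '{"travel":[[0,0,0],[0,0,0],[0,0,0],[0,0,0],[0,0,0]],"dr":[[0,0,0],[0,0,0],[0,0,0],[0,0,0],[0,0,0]],"jaw":[255,255,255,255,255]}' >/dev/null;python3 s.py
python3 -c "from plant import *; print(sign_off())"
```

```text
t 11.17 tcp [0.5333 0.1541 0.3176] yaw_y 105.6 z [-0.587 -0.165 -0.793] F [-3.9 -1.7  3.8] M [-0.01  0.24  0.08] op 0.268 q [ 0.137  0.334  1.454 -0.092  2.003 -1.717]
t 11.58 tcp [0.5333 0.1541 0.3176] yaw_y 105.6 z [-0.587 -0.165 -0.793] F [-4.5 -2.4  3.7] M [0.04 0.29 0.07] op 0.275 q [ 0.137  0.334  1.454 -0.092  2.003 -1.717]
the job is handed in; nothing more can be done
None
```

I turned the red dial about 46° clockwise to the green dot. Then I lifted the lid by its orange handle to 50° and handed in at 11.6 s, still gripping it.

- **Dial:** wrist pictures during the turn and after letting go show the pointer on the green dot. The later top view of the open lid still shows it there.
- **Lid angle:** the arm position gave 50.1°. The 50° outline lay on the lid's edge in the top view, while 47° and 53° clearly missed. The scene view agreed to about a degree. I did not separately confirm the green bead touching the lid's underside.
- **Steadiness:** the arm did not move over the last second or so, and the force on the tool was about 6 N.
- **Everything else:** I touched nothing else on purpose, and no readings disagreed. I did not compare every bench object before and after.

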